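# Release the sprung hook, open the stock case and hand out the padlock

### The job

The lid of the plywood stock case is held shut by a sprung hook that sits somewhere along the narrow gap in front of the lid. Press the hook down through the gap until the lid springs ajar, swing the lid back past its balance point so that it stays open by itself, then take the padlock out and set it down in the empty steel tray without dropping it. Leave the pipe coupling in the case, and do not push the carton of screws or the paint tin about.

Things in the scene. Friction and masses are not known exactly. Their poses are not given: they have to be found in the camera images.
- case: Plywood stock case fixed to the counter, 250 (x) by 240 (y) by 85 mm high without lid. Origin on the counter, x away from the robot, y left. Front wall at x = -150, then a fixed steel deck strip (x -150 to -128, top z = 85), an open gap (x -128 to -80, y -114 to 114) and the lid (x -80 to 95, 8 mm thick, top z = 93). Goods space under the lid: x -42 to 94, y -114 to 114, floor z = 28.
- gap (a point): Middle of the 48 mm gap, at deck height: case x = -104, y = 0, z = 85; axes as the case's. The steel hook sits somewhere along it, centred within 70 mm to either side (y); its place is not reported: feel or look for it. Its flat press plate is 30 mm wide (y), reaches 20 mm fore and aft of the gap's middle line, top 13 mm below this point. Elsewhere the gap is empty, 75 mm deep.
- hook (a joint): Tilt of the hook, rad: 0 at rest, grows as its press plate is pushed down, stop at 0.28. Pushed on the gap's middle line it takes about 4 N at first, 6 to 8 N when it frees the lid (0.2 rad, 8 mm down) and about 10 N at the stop (12 mm down). It springs back when let go.
- lid (a joint): Lid angle, rad: about 0 shut (held by the hook), about 0.14 once freed, as a spring pin lifts it ajar and holds it there; upright 1.57, stop 1.95. Let go, it falls back below about 1.5 and falls open above. Weighs about 0.35 kg.
- lid_hinge (a point): Middle of the lid's hinge axis, along the case's y: case x = +95, z = 89 mm. Axes as the case's.
- lid_handle (a point): Middle of the crossbar of the lid's T-shaped steel pull: crossbar 32 mm long along the case's y, 16 mm thick, flat ends, on one 12 mm stem; its axis is 30 mm above the lid's top face and 38 mm behind the lid's front edge. It turns with the lid: 137 mm in front of the hinge axis and 34 mm above it when shut. Pinched by its two ends, it can turn between the fingers.
- padlock: Padlock lying flat in the case: brass body 40 (its x) by 36 (its y) by 22 mm high, with a steel shackle of 8 mm bar, 26 mm wide, reaching out to y = +49 mm. Origin under the middle of the brass body; weighs about 0.2 kg.
- coupling: Brass pipe coupling, a plain tube 30 mm across and 36 mm high, standing in the case beside the padlock. Origin under its middle.
- tray: Empty square steel tray on the counter beside the case, 150 by 150 mm, walls 4 mm thick and 22 mm high, floor about 4 mm. Origin under its middle.
- carton: Open cardboard carton of screws, 130 by 130 by 60 mm, on the counter on the other side of the case. Origin under its middle.
- tin: Paint tin 90 mm across and 110 mm high on the counter behind, to the left. Origin under its middle.
Mind the look-alikes: they are no part of the job. Of the things that look like the tray, the larger one is meant.

How it is judged:
By the outcome, as a careful person would: the job done as asked, in the order asked, and still so for the second after the job is handed in, with the robot touching nothing.
It also fails if it takes over 61 s, if anything falls off the work surface, if the arm or the gripper's body presses on something with over 40 N, if the wrist force passes 120 N, or if a joint passes its speed limit or range.

### The arm

A 6-joint arm with a two-finger parallel gripper is mounted at the origin on the work surface. World frame = base frame: x ahead of the robot, y to its left, z up, the work surface at z = 0. Lengths are in m, angles in rad, forces in N, time in s.
With the tool pointing down it reaches from about 0.35 to 0.975 m from the base axis. Payload 4.9 kg.
Tool frame: the origin (TCP) lies at the very end of the fingers, on their centre line; the grasp point (between the pads) lies 19 mm behind it; z points along the fingers, x is the direction in which the jaws open and shut, and the axes are right-handed (so a half turn about z gives the same grasp; the last joint's range is limited). The gripper opens to 85 mm and grips with 20 to 120 N. Pads are 22 mm wide; open, the fingers measure 114 mm over their backs; the gripper's body (76 mm by 85 mm) begins 54 mm behind the grasp point. The pads swing forward as they close: fully open they stand 13 mm farther back than shut.
Start: joints at [1.015, 0.053, 1.613, -0, 1.476, -0.119], TCP at [0.264, 0.566, 0.231] pointing down, gripper open.
Joint ranges: [-3.01, 3.01], [-1.01, 2.22], [0.06, 2.58], [-1.02, 4.17], [0.09, 2.62], [-3.14, 3.14]. Speed limits (rad/s): [2.57, 2.57, 3.14, 3.14, 3.14, 3.14].

### API

Orientations are given as a rotation vector (axis times angle).
In Python, from station import ctrl gives the robot as it stands.
- The arm moves only by the shell command python3 -m handwheel 'ROWS' [OPENING] [FORCE]. ROWS is a JSON object of lists of equal length, an entry for each row: "offset": the shift along the world's x, y, z in units of 40 mm (1.0 is 40 mm), a list of three; "roll": the turn about the world's z in units of 6 degrees (1.0 is 6 degrees). A call has exactly 10 rows; each row is the pose to reach, as a shift and turn from the pose commanded when the call began; what a row does not reach only later rows make up. A row lasts 1/10 s, in which the tool goes at most 50 mm and 8.59 degrees, less where a joint would pass 70% of its speed; a pose out of reach is approached as far as the arm can. A call with a gripper value outside its range is refused whole. OPENING is the finger opening in mm, from 0 to 85.4, set as the call begins (- or left out, the last holds). The fingers move at their own pace and stop on an object; FORCE is the grip in N (left out, the last holds). Time passes only in rows, so rows that repeat a pose let the fingers close, or fill a call up. It gives the time, the measured TCP pose, the force and the opening at its end, in the units of the state.
- ctrl.get_obs(): the state, without advancing time (a new reading comes with each control period).
- ctrl.get_image(name): name is "side" or "top"; returns a dict with "img" (420x560x3 uint8, red, green, blue), "fx", "fy", "cx", "cy" (pixels), "T" (4x4, takes a point from camera to world coordinates). Camera axes: x right, y down, z forward; pixel columns grow to the right and rows downward; lengths in m; the calibration is good to about 2 mm. A picture is of the moment at which its call begins. There is no depth.
- ctrl.finish_job(): hands the job in, once; it reports no verdict.
The state is a dict: "t": time; "q": joint angles; "dq": joint speeds; "effort": joint torques, N m; "tool_pos": TCP position; "tool_rot": TCP orientation; "contact_force": force on the tool from outside, world axes, zero at the start; "wrist_torque": the same for the moment, N m; "opening": finger opening in m.
Only numpy, scipy, OpenCV 4.12 (cv2) and the standard library are available. Lean on these libraries where they do the work, as an engineer would, in place of code of your own. Each camera call takes 0.05 s, during which the arm holds its last target.

## Working session

There is one attempt and no reset: what is moved stays moved. The work goes in short steps, Python scripts to look and compute and a shell command to move; the robot and the scene stay as the last step left them, time stands still between calls to the robot, and variables do not carry over. Pictures are saved under pics/ and viewed, and the job is handed in when it is done.

```bash
ls -la; mkdir -p pics; python3 - <<'E'
from station import ctrl
import cv2
o=ctrl.get_obs()
print(o['t'],o['tool_pos'],o['tool_rot'],o['opening'],o['contact_force'])
for n in ('top','side'):
    d=ctrl.get_image(n); cv2.imwrite(f'pics/{n}0.png',d['img'][:,:,::-1]); print(n,d['fx'],d['fy'],d['cx'],d['cy'],d['T'])
    import pickle; pickle.dump(d,open(f'pics/{n}0.pkl','wb'))
E
```

```text
total 12
drwxr-xr-x  3 agent agent 4096 Dec  7 16:41 .
drwxr-xr-x 23 root  root  4096 Dec  7 16:41 ..
drwxr-xr-x  2 agent agent 4096 Dec  7 16:41 pics
0.0 [0.26408124 0.56578268 0.23007163] [ 2.64923572  1.68685211 -0.00293213] 0.08542724129891105 [ 0.129164   -0.4454353  -0.59264718]
top 429.29079011460755 429.29079011460755 278.8916369933947 209.06749380215092 [[-1.83456194e-02 -9.81307246e-01  1.91571208e-01  2.59623043e-01]
 [-9.99829218e-01  1.84330140e-02 -1.32606605e-03 -3.14434604e-02]
 [-2.22995655e-03 -1.91562819e-01 -9.81477821e-01  1.32709024e+00]
 [ 0.00000000e+00  0.00000000e+00  0.00000000e+00  1.00000000e+00]]
side 521.9152095985908 521.9152095985908 275.0298010563083 209.31906641316252 [[ 0.88728623 -0.33497725  0.31703846  0.03740578]
 [-0.46108894 -0.62790651  0.62700112 -0.94295284]
 [-0.0109606  -0.70251239 -0.7115871   1.10424856]
 [ 0.          0.          0.          1.        ]]
```

View pics/top0.png

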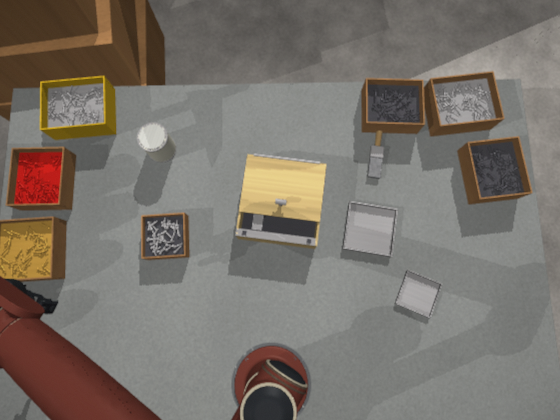

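View pics/side0.png

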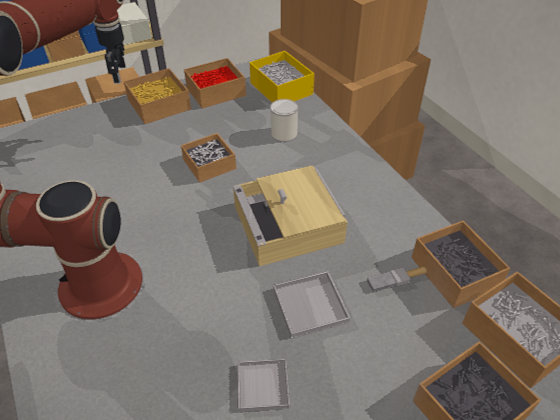

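The top picture shows the case at about (281,200), with a light plate in the dark gap near (258,222) that is probably the hook. The carton is at (164,236), the tin at (153,140), and there are two tray look-alikes at (370,229) and (418,294). The one at (370,229) is larger and sits beside the case, so it fits. I'll confirm that in enlarged crops.

```bash
python3 - <<'E'
import cv2
a=cv2.imread('pics/top0.png')
cv2.imwrite('pics/c1.png',cv2.resize(a[145:255,225:335],None,fx=5.4,fy=5.4,interpolation=cv2.INTER_CUBIC))
cv2.imwrite('pics/c2.png',cv2.resize(a[190:330,330:450],None,fx=4,fy=4,interpolation=cv2.INTER_CUBIC))
b=cv2.imread('pics/side0.png')
cv2.imwrite('pics/c3.png',cv2.resize(b[160:270,225:355],None,fx=5.4,fy=5.4,interpolation=cv2.INTER_CUBIC))
E
```

```text
(no output)
```

View pics/c1.png

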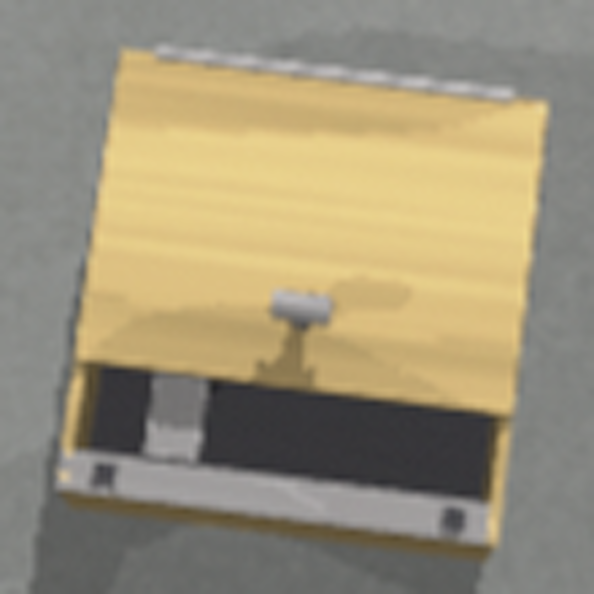

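View pics/c2.png

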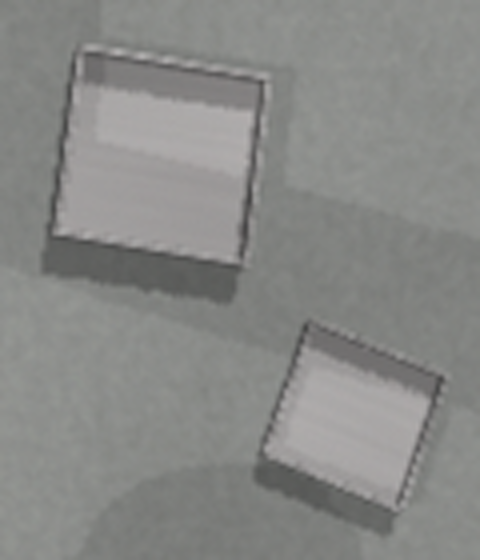

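View pics/c3.png

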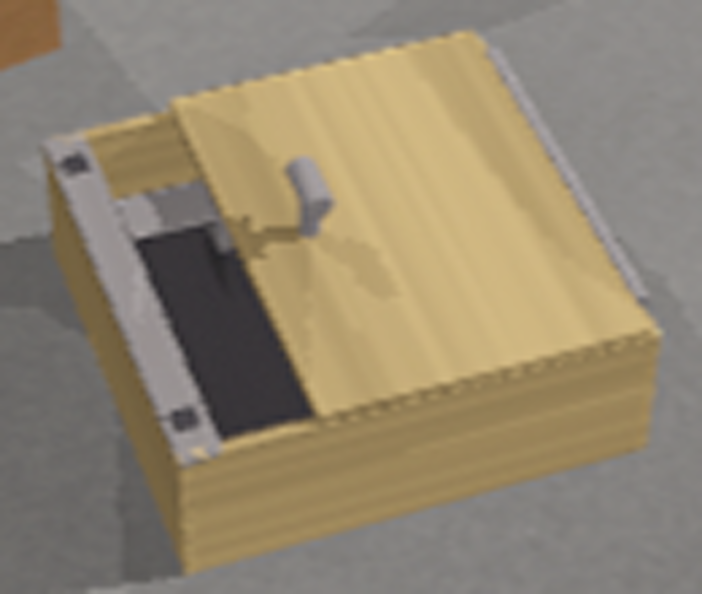

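The enlarged crops confirm that the larger tray, with crop corners (80,45), (270,75), (243,268) and (52,237), is the target. The smaller one is a look-alike. The hook plate shows near the left end of the gap in both views. Next I'll fit the poses.

```bash
cat > h.py <<'E'
import numpy as np,cv2,pickle
from scipy.optimize import least_squares
def load(n): return pickle.load(open(f'pics/{n}.pkl','rb'))
C={'top':load('top0'),'side':load('side0')}
def proj(cam,P):
    d=C[cam];T=np.linalg.inv(d['T']);p=np.atleast_2d(P)@T[:3,:3].T+T[:3,3]
    return np.c_[d['fx']*p[:,0]/p[:,2]+d['cx'],d['fy']*p[:,1]/p[:,2]+d['cy']]
def ray(cam,uv,z):
    d=C[cam];v=d['T'][:3,:3]@np.array([(uv[0]-d['cx'])/d['fx'],(uv[1]-d['cy'])/d['fy'],1]);o=d['T'][:3,3]
    return o+v*(z-o[2])/v[2]
def c2w(pose,p):
    p=np.atleast_2d(np.asarray(p,float))/1000;c,s=np.cos(pose[2]),np.sin(pose[2])
    return np.c_[pose[0]+c*p[:,0]-s*p[:,1],pose[1]+s*p[:,0]+c*p[:,1],p[:,2]]
def fit(obs,x0):
    f=lambda x:np.concatenate([(proj(c,c2w(x,p))[0]-np.array(uv)) for c,p,uv in obs])
    r=least_squares(f,x0,loss='soft_l1');return r.x,f(r.x).reshape(-1,2)
E
python3 - <<'E'
from h import *
t=lambda u,v:(u/5.4+225-.4,v/5.4+145-.4)
s=lambda u,v:(u/5.4+225-.4,v/5.4+160-.4)
obs=[('top',(-80,120,93),t(78,360)),('top',(-80,-120,93),t(510,415)),('top',(95,120,93),t(122,50)),('top',(95,-120,93),t(547,100)),
('top',(-150,120,85),t(58,488)),('top',(-150,-120,85),t(492,540)),('top',(-42,0,123),t(302,307)),
('side',(-150,120,85),s(45,150)),('side',(-150,-120,85),s(185,462)),('side',(-80,120,93),s(172,100)),('side',(-80,-120,93),s(315,418)),
('side',(95,120,93),s(477,32)),('side',(95,-120,93),s(660,333)),('side',(-150,-120,0),s(185,572)),('side',(-42,0,123),s(308,180))]
x,r=fit(obs,[.6,0,0]);print('case',x,np.degrees(x[2]));print(r.round(1))
for cam in('top','side'):
    xx,rr=fit([o for o in obs if o[0]==cam],[.6,0,0]);print(cam,xx)
inv=lambda w:(np.array([[np.cos(x[2]),np.sin(x[2])],[-np.sin(x[2]),np.cos(x[2])]])@(w[:2]-x[:2])*1000).round(1)
for cam,uv in(('top',t(148,430)),('top',t(205,430)),('top',t(178,415)),('side',s(125,205)),('side',s(140,240)),('side',s(208,182))): print('hook',cam,inv(ray(cam,uv,.072)))
k=lambda u,v:(u/4+330-.4,v/4+190-.4)
tr=[('top',(75,75,22),k(80,45)),('top',(75,-75,22),k(268,75)),('top',(-75,-75,22),k(243,266)),('top',(-75,75,22),k(52,237))]
tt,r=fit(tr,[.55,-.25,0]);print('tray',tt,np.degrees(tt[2]),r.round(1).tolist())
print('carton',ray('top',(164,236),.06),'tin',ray('top',(153,135),.11))
g=c2w(x,[[-104,0,85],[-42,0,123],[95,0,89]]);print(g)
E
```

```text
case [ 0.55923525 -0.04452021 -0.15074077] -8.636809745718521
[[-0.9 -0.7]
 [ 0.6 -0.2]
 [-0.3  0. ]
 [ 0.4  0.9]
 [-0.5 -0.5]
 [ 0.9  0.7]
 [ 0.  -0.3]
 [ 0.1 -1.7]
 [-0.7  0.4]
 [-0.3  0.1]
 [ 0.9 -0.3]
 [-0.5 -0.5]
 [-1.  -0.9]
 [ 0.4  0.7]
 [ 0.7  1.8]]
top [ 0.55923447 -0.04420681 -0.14523733]
side [ 0.5592431  -0.04498258 -0.15613876]
hook top [-111.5   75.9]
hook top [-107.4   44.9]
hook top [-101.1   60.7]
hook side [-120.9   72. ]
hook side [-121.1   44.3]
hook side [-74.3  74.1]
tray [ 0.44910703 -0.31105394 -0.18242068] -10.451935162549752 [[-0.8, -0.1], [0.3, 0.2], [1.0, 0.3], [-0.3, -0.5]]
carton [0.43179712 0.30981992 0.06      ] tin [0.72995962 0.33929107 0.11      ]
[[ 0.4564146  -0.02890248  0.085     ]
 [ 0.51771153 -0.03821305  0.123     ]
 [ 0.65315797 -0.05878642  0.089     ]]
```

The fit is good: residuals are about 1 px, the case yaw is −8.6°, and both views put the hook at case y ≈ +59. To press it, the closed tool has to reach world (0.465, 0.029), with a roll of +16.4° so the jaws lie along the case's y. I'll keep it high over the carton on the way.

```bash
python3 -m handwheel '{"offset":[[0.4,-1.1,0],[0.8,-2.2,0],[1.2,-3.3,0],[1.7,-4.4,0],[2.1,-5.5,0],[2.5,-6.6,0],[2.9,-7.7,0],[3.3,-8.8,0],[3.7,-9.9,0],[4.1,-11,0]],"roll":[0.3,0.6,0.9,1.2,1.5,1.8,2.1,2.4,2.7,2.73]}' 0 40 && python3 -m handwheel '{"offset":[[0.4,-1,-0.4],[0.7,-1.8,-0.9],[0.93,-2.41,-1.5],[0.93,-2.41,-2],[0.93,-2.41,-2.4],[0.93,-2.41,-2.7],[0.93,-2.41,-2.7],[0.93,-2.41,-2.7],[0.93,-2.41,-2.7],[0.93,-2.41,-2.7]],"roll":[0,0,0,0,0,0,0,0,0,0]}'
python3 - <<'E'
from station import ctrl
import cv2
o=ctrl.get_obs();print(o)
for n in ('top','side'):
    d=ctrl.get_image(n); a=d['img'][:,:,::-1]
    a=a[145:275,215:345] if n=='top' else a[140:270,225:355]
    cv2.imwrite(f'pics/{n}1.png',cv2.resize(a,None,fx=4.5,fy=4.5,interpolation=cv2.INTER_CUBIC))
E
```

```text
t: 1.1
tool_pos: [0.4284, 0.1245, 0.231]
tool_rot: [2.382, 2.049, 0.0]
contact_force: [-0.2, -0.0, -0.7]
opening: 0.0
t: 2.1
tool_pos: [0.4663, 0.03, 0.1245]
tool_rot: [2.381, 2.047, 0.002]
contact_force: [0.6, -0.4, 0.9]
opening: -0.0003
{'t': 2.1, 'q': array([-9.51747880e-02, -2.48561979e-01,  2.07585823e+00, -3.60588691e-05,
        1.31218269e+00, -1.51545337e+00]), 'dq': array([-0.0020187 ,  0.00129451,  0.00464995,  0.00021517, -0.00138401,
       -0.00062312]), 'effort': array([-7.81039183e-03, -2.40643787e+01, -3.48938620e+01, -8.96375841e-04,
       -1.92650798e-03,  6.23506708e-06]), 'tool_pos': array([0.46632203, 0.03001095, 0.12449757]), 'tool_rot': array([2.38099482e+00, 2.04712906e+00, 2.25992349e-03]), 'contact_force': array([ 0.63638899, -0.44418904,  0.88436275]), 'wrist_torque': array([-0.0160799 ,  0.01345634, -0.02572529]), 'opening': -0.00030607089214669954}
```

View pics/top1.png

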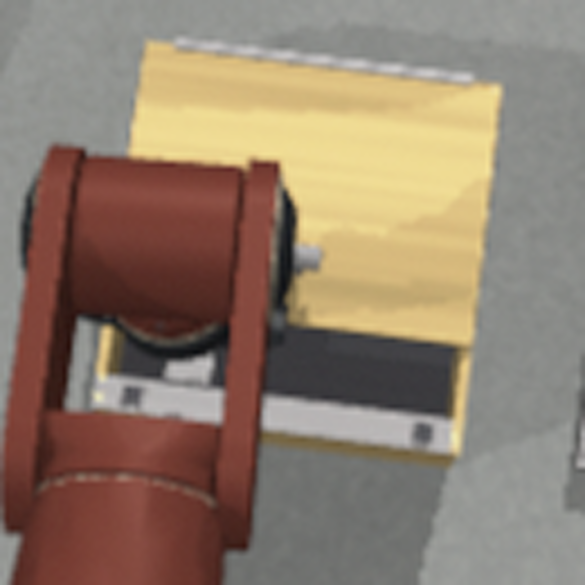

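View pics/side1.png

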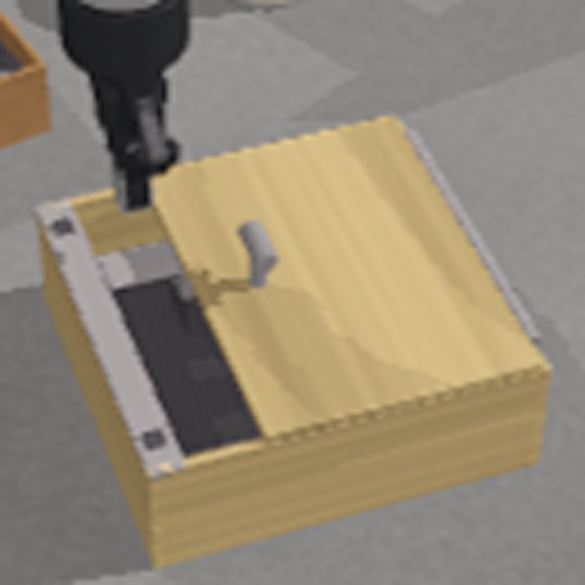

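The fingers are above the left part of the gap: in the side crop the tip is at (130,205) with the plate below it at (140,265). Now I'll press down, stepping towards about 10 mm of plate travel.

```bash
python3 -m handwheel '{"offset":[[0,0,-0.5],[0,0,-1],[0,0,-1.2],[0,0,-1.3],[0,0,-1.35],[0,0,-1.4],[0,0,-1.45],[0,0,-1.5],[0,0,-1.5],[0,0,-1.5]],"roll":[0,0,0,0,0,0,0,0,0,0]}'
```

```text
t: 3.2
tool_pos: [0.4647, 0.0302, 0.0653]
tool_rot: [-2.38, -2.046, 0.004]
contact_force: [-10.8, 1.4, 13.8]
opening: -0.0003
```

```bash
cat > look.py <<'E'
import sys,cv2,pickle
from station import ctrl
n,u0,u1,v0,v1,s,name=sys.argv[1],*map(int,sys.argv[2:6]),float(sys.argv[6]),sys.argv[7]
d=ctrl.get_image(n);a=d['img'][v0:v1,u0:u1,::-1]
cv2.imwrite(f'pics/{name}.png',cv2.resize(a,None,fx=s,fy=s,interpolation=cv2.INTER_CUBIC))
o=ctrl.get_obs();print(o['t'],o['tool_pos'],o['contact_force'],o['opening'])
E
python3 look.py side 225 355 140 270 4.5 side2
```

```text
3.25 [0.46473598 0.03019318 0.06532188] [-10.67974337   0.78099295  13.02550523] -0.00013863920491258543
```

View pics/side2.png

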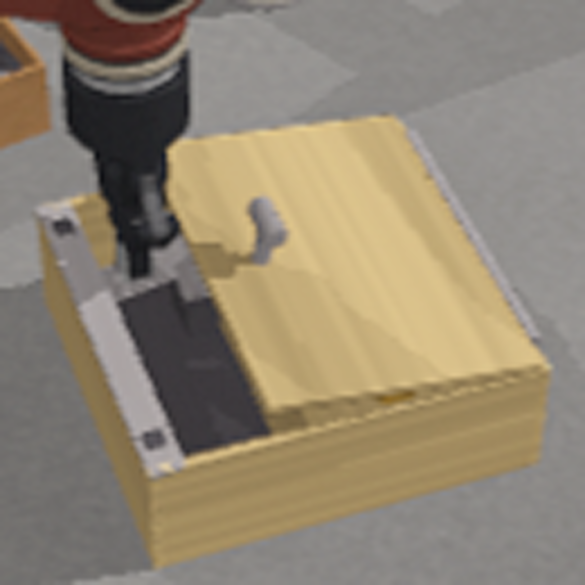

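In the side crop the lid's free edge has lifted: there is a dark gap under its right edge at (400,395), and the handle has moved up to (265,225). The lid is ajar, so I'll retract.

```bash
python3 -m handwheel '{"offset":[[-0.1,0,0.1],[-0.1,0,0.4],[-0.1,0,0.9],[-0.1,0,1.6],[-0.1,0,2.4],[-0.1,0,3.2],[-0.1,0,3.4],[-0.1,0,3.4],[-0.1,0,3.4],[-0.1,0,3.4]],"roll":[0,0,0,0,0,0,0,0,0,0]}' 60; python3 look.py side 225 355 140 270 4.5 side3
```

```text
t: 4.25
tool_pos: [0.4605, 0.03, 0.1972]
tool_rot: [-2.381, -2.046, 0.004]
contact_force: [0.1, -0.4, 0.0]
opening: 0.0601
4.3 [0.46052185 0.0299889  0.19722703] [-0.06122558  0.80279241  0.20124589] 0.06020169658511869
```

View pics/side3.png

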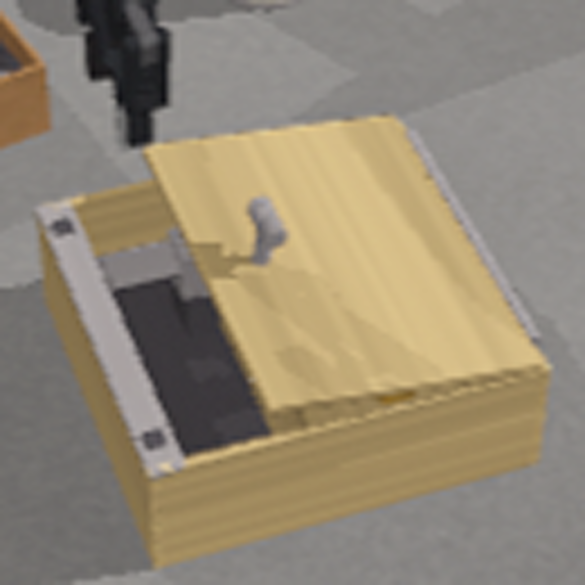

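```bash
python3 - <<'E'
from h import *
x=np.array([ 0.55923525,-0.04452021,-0.15074077])
def hd(t): return np.array([95-137*np.cos(t)+34*np.sin(t),0,89+137*np.sin(t)+34*np.cos(t)])
for t in (.1,.14,.18):
    print(t,c2w(x,hd(t)),(proj('side',c2w(x,hd(t)))-[225,140])*4.5)
    print((proj('side',c2w(x,hd(t)+[0,16,0]))-[225,140])*4.5,(proj('side',c2w(x,hd(t)-[0,16,0]))-[225,140])*4.5)
w0=c2w(x,hd(.14))[0]
for t in np.arange(.2,1.91,.1): print(round(t,2),((c2w(x,hd(t))[0]-w0)/.04).round(2))
E
```

```text
0.1 [[ 0.52174404 -0.03882556  0.13650732]] [[264.25443218 228.43095137]]
[[255.42119238 211.29678919]] [[273.22259685 245.8268323 ]]
0.14 [[ 0.5237274  -0.03912682  0.14178475]] [[267.42226064 221.2459581 ]]
[[258.54445944 204.12586539]] [[276.43598964 238.62817613]]
0.18 [[ 0.52591782 -0.03945953  0.14697774]] [[270.93511333 214.05065528]]
[[262.01060357 196.9460592 ]] [[279.99658112 231.41774329]]
0.2 [ 0.08 -0.01  0.19]
0.3 [ 0.25 -0.04  0.5 ]
0.4 [ 0.44 -0.07  0.8 ]
0.5 [ 0.67 -0.1   1.07]
0.6 [ 0.92 -0.14  1.32]
0.7 [ 1.19 -0.18  1.54]
0.8 [ 1.48 -0.22  1.73]
0.9 [ 1.79 -0.27  1.89]
1.0 [ 2.11 -0.32  2.02]
1.1 [ 2.45 -0.37  2.12]
1.2 [ 2.79 -0.42  2.18]
1.3 [ 3.14 -0.48  2.21]
1.4 [ 3.49 -0.53  2.2 ]
1.5 [ 3.83 -0.58  2.16]
1.6 [ 4.17 -0.63  2.08]
1.7 [ 4.51 -0.68  1.97]
1.8 [ 4.82 -0.73  1.82]
1.9 [ 5.13 -0.78  1.65]
```

The observed crossbar matches the prediction for a lid angle of 0.14 rad. I'll move over it and then lower onto it with the jaws astride its ends.

```bash
python3 -m handwheel '{"offset":[[0.5,-0.6,0.2],[1,-1.15,0.2],[1.58,-1.73,0.2],[1.58,-1.73,0.1],[1.58,-1.73,-0.4],[1.58,-1.73,-0.9],[1.58,-1.73,-1.4],[1.58,-1.73,-1.8],[1.58,-1.73,-1.9],[1.58,-1.73,-1.9]],"roll":[0,0,0,0,0,0,0,0,0,0]}' 55; python3 look.py side 225 355 110 240 4.5 side4
```

```text
t: 5.3
tool_pos: [0.524, -0.0389, 0.1222]
tool_rot: [-2.381, -2.047, 0.002]
contact_force: [0.4, -0.4, -0.4]
opening: 0.055
5.35 [ 0.52478908 -0.03912782  0.12343468] [-0.46071874  0.43065752  0.60713299] 0.054924617204124435
```

View pics/side4.png

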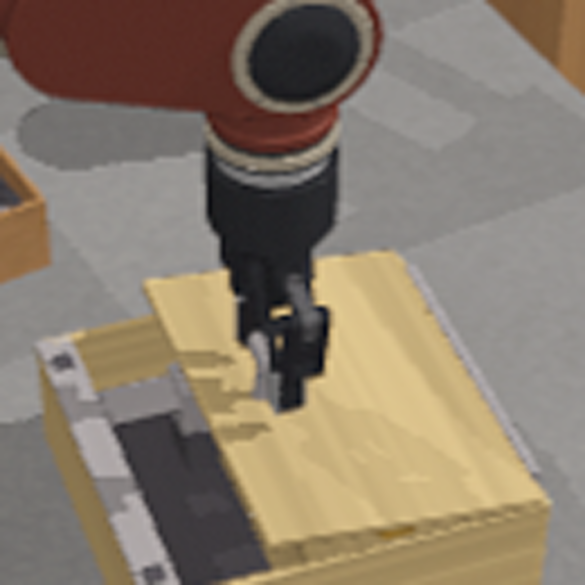

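The jaws straddle the crossbar, seen at (275,365). I'll close with a moderate grip so the bar can still turn between the fingers.

```bash
python3 -m handwheel '{"offset":[[0,0,0],[0,0,0],[0,0,0],[0,0,0],[0,0,0],[0,0,0],[0,0,0],[0,0,0],[0,0,0],[0,0,0]],"roll":[0,0,0,0,0,0,0,0,0,0]}' 25 30
```

```text
t: 6.35
tool_pos: [0.5251, -0.0391, 0.1235]
tool_rot: [2.382, 2.047, 0.001]
contact_force: [2.0, 4.0, 2.5]
opening: 0.0308
```

```bash
python3 -m handwheel '{"offset":[[0.08,-0.01,0.19],[0.16,-0.02,0.35],[0.25,-0.04,0.5],[0.35,-0.05,0.65],[0.44,-0.07,0.8],[0.55,-0.08,0.94],[0.67,-0.1,1.07],[0.79,-0.12,1.2],[0.92,-0.14,1.32],[0.92,-0.14,1.32]],"roll":[0,0,0,0,0,0,0,0,0,0]}'; python3 look.py side 225 355 60 190 4.5 side5
```

```text
t: 7.35
tool_pos: [0.5628, -0.0448, 0.1774]
tool_rot: [2.382, 2.047, 0.002]
contact_force: [-1.0, 4.6, -3.2]
opening: 0.0313
7.4 [ 0.5623852  -0.04474248  0.17704079] [-1.44954135  5.08995158 -2.4423108 ] 0.031408337592917786
```

View pics/side5.png

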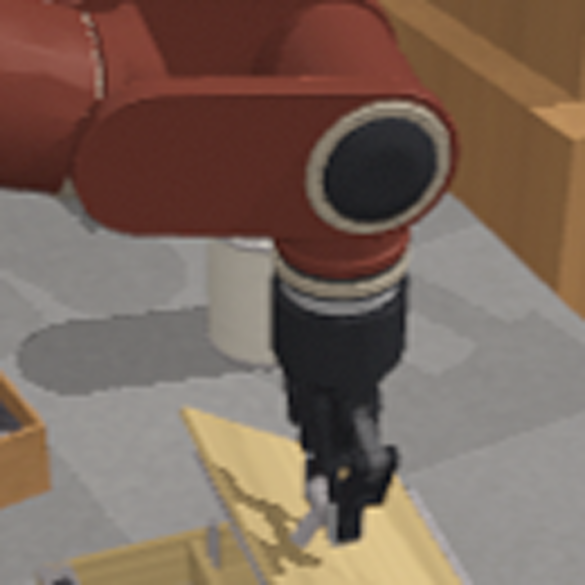

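The lid is following at about 0.6 rad and forces stay under 6 N. I'll continue along the arc.

```bash
python3 -m handwheel '{"offset":[[0.13,-0.02,0.11],[0.27,-0.04,0.22],[0.41,-0.06,0.32],[0.56,-0.08,0.41],[0.71,-0.11,0.49],[0.87,-0.13,0.57],[1.03,-0.16,0.64],[1.19,-0.18,0.70],[1.36,-0.21,0.75],[1.53,-0.23,0.80]],"roll":[0,0,0,0,0,0,0,0,0,0]}'
```

```text
t: 8.4
tool_pos: [0.6235, -0.0538, 0.2087]
tool_rot: [-2.382, -2.048, -0.001]
contact_force: [-1.9, 5.2, -3.9]
opening: 0.031
```

```bash
python3 -m handwheel '{"offset":[[0.17,-0.03,0.03],[0.34,-0.05,0.06],[0.52,-0.08,0.08],[0.69,-0.11,0.09],[0.87,-0.13,0.09],[1.04,-0.16,0.08],[1.21,-0.18,0.06],[1.38,-0.21,0.04],[1.55,-0.23,0],[1.72,-0.26,-0.04]],"roll":[0,0,0,0,0,0,0,0,0,0]}'; python3 look.py side 225 385 40 200 3.7 side6
```

```text
t: 9.4
tool_pos: [0.6929, -0.0642, 0.2079]
tool_rot: [2.381, 2.047, 0.003]
contact_force: [-2.1, 6.0, 0.6]
opening: 0.0312
9.45 [ 0.69372902 -0.06433583  0.20768367] [-1.46653512  4.96387077  0.7056561 ] 0.03119500651874914
```

View pics/side6.png

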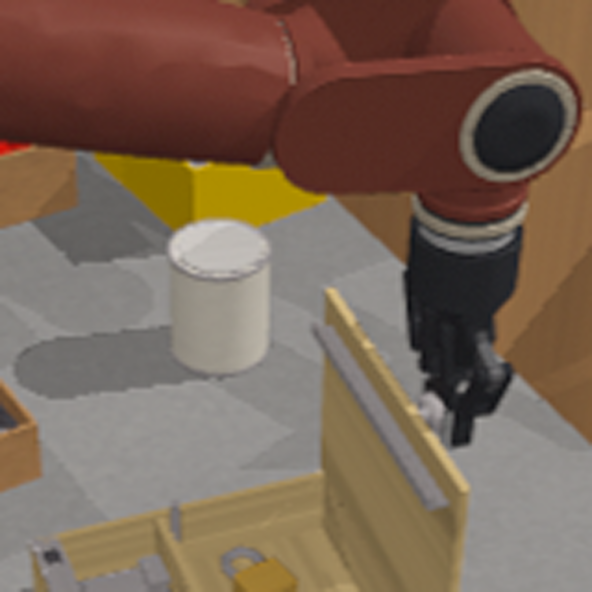

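The lid is upright at about 1.6 rad and the goods inside are visible. I'll go on to about 1.8, then release.

```bash
python3 -m handwheel '{"offset":[[0.12,-0.02,-0.03],[0.23,-0.03,-0.07],[0.34,-0.05,-0.11],[0.45,-0.07,-0.16],[0.55,-0.08,-0.21],[0.65,-0.1,-0.26],[0.73,-0.11,-0.3],[0.73,-0.11,-0.3],[0.73,-0.11,-0.3],[0.73,-0.11,-0.3]],"roll":[0,0,0,0,0,0,0,0,0,0]}'; python3 -m handwheel '{"offset":[[0,0,0],[0,0,0],[0,0,0],[0,0,0],[0,0,0],[0,0,0],[0,0,0],[0,0,0],[0,0,0],[0,0,0]],"roll":[0,0,0,0,0,0,0,0,0,0]}' 60; python3 look.py side 225 385 40 200 3.7 side7
```

```text
t: 10.45
tool_pos: [0.7225, -0.0687, 0.1964]
tool_rot: [2.38, 2.046, 0.005]
contact_force: [-0.2, 5.6, 1.2]
opening: 0.0313
t: 11.45
tool_pos: [0.7207, -0.0689, 0.1944]
tool_rot: [-2.383, -2.048, 0.0]
contact_force: [0.7, -0.4, -0.6]
opening: 0.0597
11.5 [ 0.72073842 -0.06890789  0.19443695] [ 0.58082173 -0.30069363  0.13984434] 0.0601298113596653
```

View pics/side7.png

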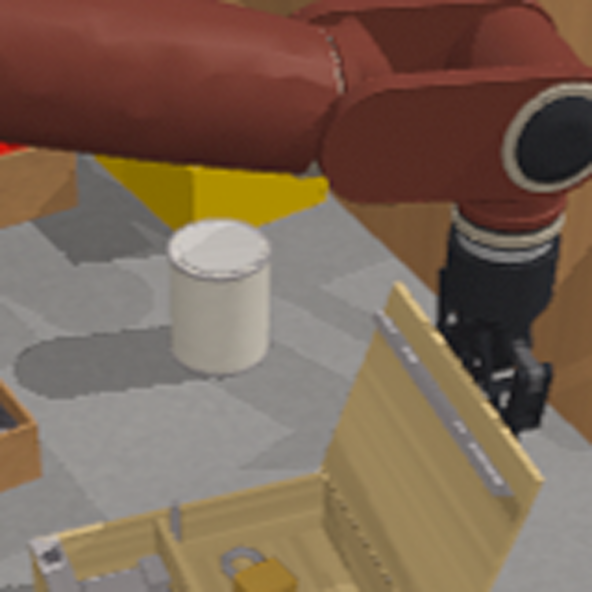

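The lid has fallen back past its balance point and the tool reads about 0 N. I'll ease back along the case's +x, away from the lid's face, then lift clear.

```bash
python3 -m handwheel '{"offset":[[0.2,-0.03,0],[0.4,-0.06,0],[0.6,-0.09,0.1],[0.6,-0.09,0.6],[0.6,-0.09,1.2],[0.6,-0.09,1.9],[0.6,-0.09,2.6],[0.6,-0.09,2.8],[0.6,-0.09,2.8],[0.6,-0.09,2.8]],"roll":[0,0,0,0,0,0,0,0,0,0]}'; python3 look.py side 225 425 40 200 3.7 side8
```

```text
t: 12.5
tool_pos: [0.7446, -0.0724, 0.3047]
tool_rot: [-2.381, -2.047, 0.002]
contact_force: [-0.3, -0.3, -0.2]
opening: 0.0598
12.55 [ 0.74422377 -0.0723753   0.30379447] [-0.7667747   0.03912501 -0.99463506] 0.059778376850304564
```

View pics/side8.png

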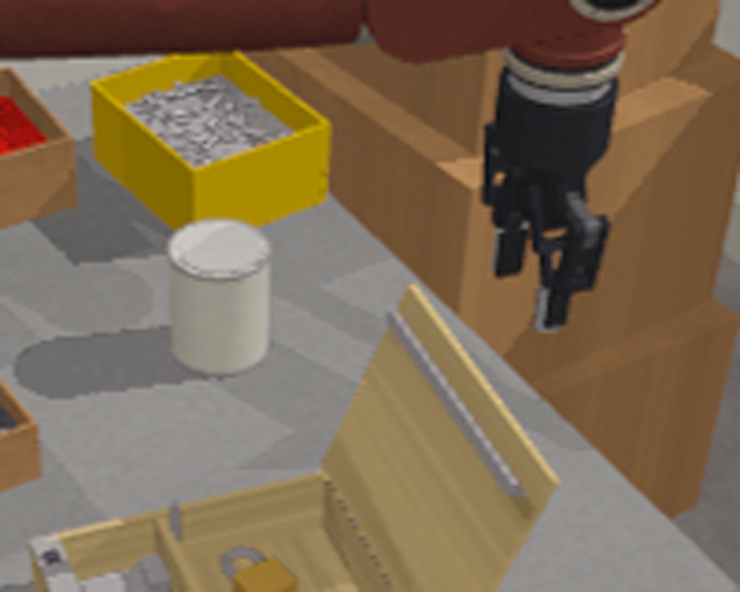

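The lid stands open by itself, with its edge from (410,290) to (555,490), and the tool is clear. I'll move out over the tray side so the top camera can see into the case.

```bash
python3 -m handwheel '{"offset":[[-0.3,-0.8,0.3],[-1.0,-1.5,0.3],[-1.8,-2.2,0.3],[-2.6,-2.9,0.3],[-3.4,-3.6,0.3],[-4.2,-4.3,0.3],[-5,-5,0.3],[-5.8,-5.6,0.3],[-6.6,-6,0.3],[-7.3,-6.3,0]],"roll":[0,0,0,0,0,0,0,0,0,0]}' 70; python3 look.py top 225 345 135 255 5 top9;python3 look.py side 225 345 150 270 5 side9
```

```text
t: 13.55
tool_pos: [0.4512, -0.3256, 0.306]
tool_rot: [2.384, 2.046, -0.0]
contact_force: [0.1, -0.0, -0.5]
opening: 0.0696
13.6 [ 0.44746104 -0.32604651  0.30249504] [ 0.2391245  -1.56595235 -2.29617966] 0.06998790135300798
13.65 [ 0.44934951 -0.32493109  0.30264473] [ 0.75414305  1.04985249 -0.84862495] 0.07026691484194687
```

View pics/top9.png

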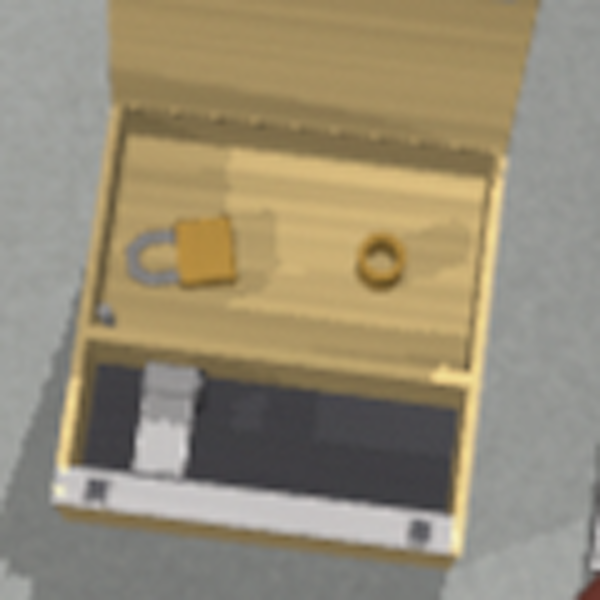

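View pics/side9.png

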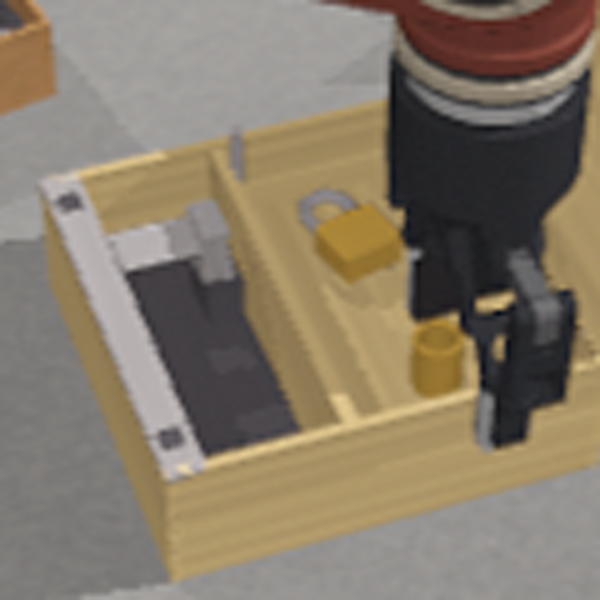

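Inside the case, in the top crop, the padlock body is at (207,250) with its shackle pointing left (+y) to (126,258). The coupling stands well apart at (380,262). Next I'll fit the padlock's pose.

```bash
python3 - <<'E'
import cv2
a=cv2.imread('pics/top9.png');cv2.imwrite('pics/top9b.png',cv2.resize(a[190:310,100:270],None,fx=4,fy=4,interpolation=cv2.INTER_CUBIC))
a=cv2.imread('pics/side9.png');cv2.imwrite('pics/side9b.png',cv2.resize(a[170:300,280:430],None,fx=4,fy=4,interpolation=cv2.INTER_CUBIC))
from station import ctrl
print(ctrl.get_obs()['q'])
E
```

```text
[-7.59841020e-01 -1.43891787e-01  1.68549034e+00 -8.68568589e-04
  1.60615320e+00 -2.17580358e+00]
```

View pics/top9b.png

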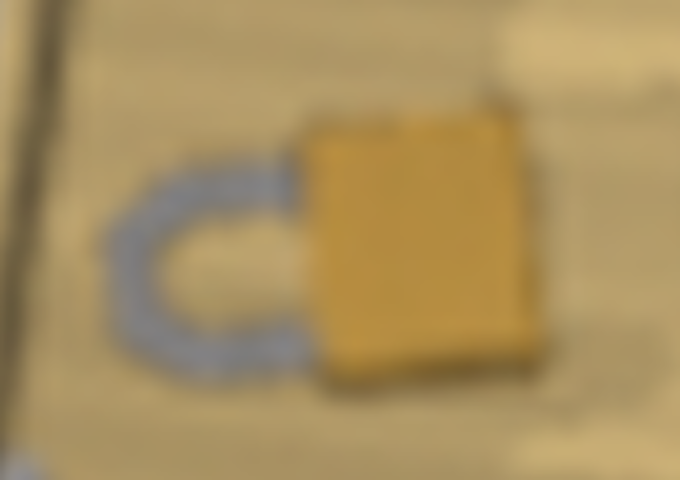

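View pics/side9b.png

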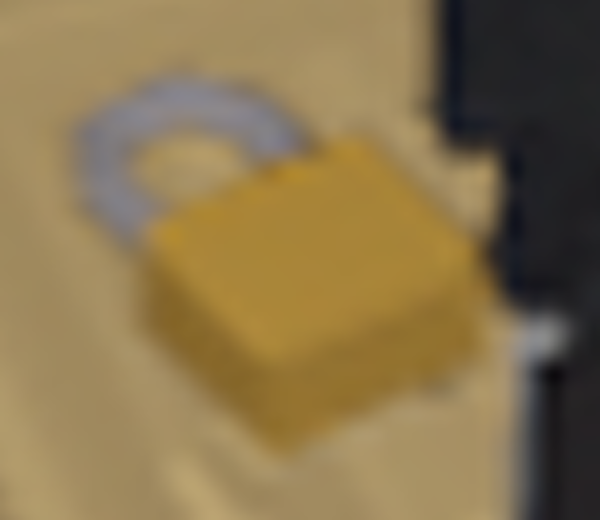

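```bash
python3 - <<'E'
from h import *
t=lambda u,v:(225+(100+u/4)/5-.4,135+(190+v/4)/5-.4)
s=lambda u,v:(225+(280+u/4)/5-.4,150+(170+v/4)/5-.4)
obs=[('top',(20,18,50),t(305,128)),('top',(20,-18,50),t(515,108)),('top',(-20,-18,50),t(540,355)),('top',(-20,18,50),t(322,372)),('top',(0,49,39),t(102,270)),
('side',(-20,18,50),s(150,240)),('side',(20,18,50),s(365,138)),('side',(20,-18,50),s(492,265)),('side',(-20,-18,50),s(275,362)),('side',(-20,-18,28),s(285,450))]
x=np.array([ 0.55923525,-0.04452021,-0.15074077])
for o in (obs,obs[:5],obs[5:]):
    p,r=fit(o,[.57,.0,0]);print(p,np.degrees(p[2]));
    w=p[:2];R=np.array([[np.cos(x[2]),np.sin(x[2])],[-np.sin(x[2]),np.cos(x[2])]]);print('in case',R@(w-x[:2])*1000)
    print(r.round(1).tolist())
E
```

```text
[0.58750372 0.00570159 0.07559129] 4.331062060777055
in case [20.40606872 53.89738276]
[[-0.5, -0.6], [0.7, -0.7], [0.6, -0.4], [-0.2, -0.2], [0.4, 0.4], [-0.8, -0.8], [-0.1, -0.8], [0.4, 0.0], [-0.3, 0.4], [-0.9, 1.4]]
[0.58628412 0.0062225  0.04801521] 2.751068834107118
in case [19.12207872 54.22924101]
[[-0.5, -0.4], [0.7, -0.1], [0.3, 0.1], [-0.6, 0.0], [0.2, 0.3]]
[0.58830653 0.00516024 0.09719773] 5.569019542307083
in case [21.28107601 53.48273014]
[[-0.5, -0.7], [-0.0, -0.8], [0.7, -0.1], [0.2, 0.4], [-0.4, 1.4]]
```

The padlock is at world (0.587, 0.006) with yaw about +4°. In case coordinates that is (20, 54), inside the goods space. I'll grip it across its 40 mm width with the jaws along its x, which needs a roll of −77°.

```bash
python3 -m handwheel '{"offset":[[0.35,0.8,0],[0.7,1.6,0],[1.05,2.5,0],[1.4,3.3,0],[1.75,4.1,0],[2.1,5,0],[2.45,5.8,0],[2.8,6.6,0],[3.1,7.5,0],[3.45,8.27,0]],"roll":[-1.3,-2.6,-3.9,-5.2,-6.5,-7.8,-9.1,-10.4,-11.7,-12.83]}' 62; python3 -m handwheel '{"offset":[[0,0,-0.5],[0,0,-1.2],[0,0,-2],[0,0,-2.8],[0,0,-3.5],[0,0,-4],[0,0,-4.4],[0,0,-4.6],[0,0,-4.6],[0,0,-4.6]],"roll":[0,0,0,0,0,0,0,0,0,0]}'; python3 look.py side 225 345 130 250 5 side10;  python3 look.py top 225 345 115 255 4 top10
```

```text
t: 14.65
tool_pos: [0.5909, 0.009, 0.3049]
tool_rot: [-3.139, -0.114, 0.004]
contact_force: [-0.4, -1.4, 0.2]
opening: 0.062
t: 15.65
tool_pos: [0.5915, 0.0064, 0.1234]
tool_rot: [3.139, 0.12, 0.002]
contact_force: [-0.1, 0.0, -0.7]
opening: 0.0619
15.7 [0.59174942 0.00630536 0.12391884] [ 0.63540624 -0.00952674  0.06649382] 0.06222867621783294
15.75 [0.59185526 0.006225   0.12415726] [0.0595117  0.5730186  0.23809992] 0.062163604955781875
```

View pics/side10.png

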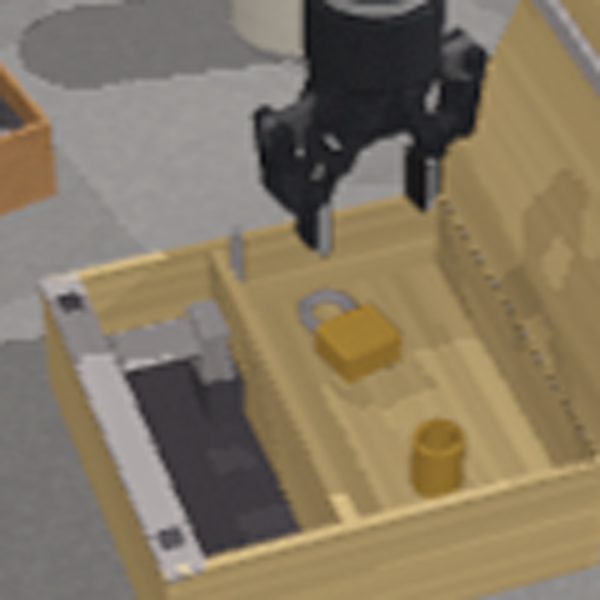

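View pics/top10.png

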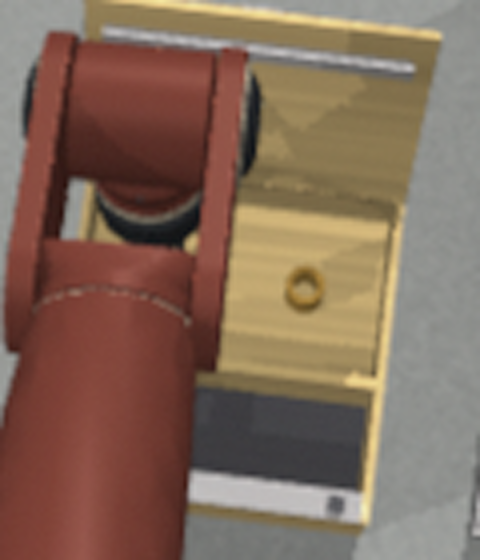

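The jaws are above the padlock, tips at (315,250) and (425,205), with the body below them at (358,340). I'll correct x by −4 mm and go down to about 3 mm above the floor.

```bash
python3 -m handwheel '{"offset":[[-0.11,0,-0.4],[-0.11,0,-0.8],[-0.11,0,-1.2],[-0.11,0,-1.6],[-0.11,0,-1.9],[-0.11,0,-2.1],[-0.11,0,-2.2],[-0.11,0,-2.3],[-0.11,0,-2.3],[-0.11,0,-2.3]],"roll":[0,0,0,0,0,0,0,0,0,0]}'; python3 look.py side 225 345 130 250 5 side11
```

```text
t: 16.75
tool_pos: [0.5869, 0.0063, 0.0311]
tool_rot: [3.139, 0.12, 0.002]
contact_force: [0.1, -1.1, -0.3]
opening: 0.062
16.8 [0.58695488 0.00625366 0.03119356] [0.31563015 0.149431   0.28743479] 0.061785351978087155
```

View pics/side11.png

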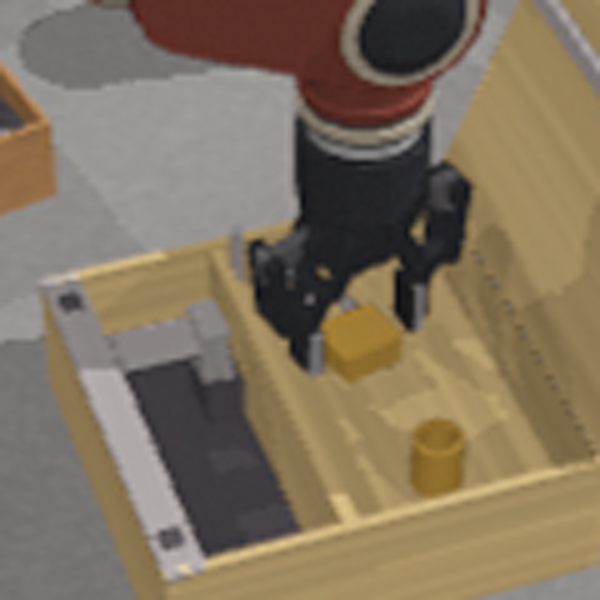

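The jaws straddle the brass body and the tool reads no contact. I'll close at 60 N and lift slightly to check the hold.

```bash
python3 -m handwheel '{"offset":[[0,0,0],[0,0,0],[0,0,0],[0,0,0],[0,0,0],[0,0,0],[0,0,0],[0,0,0],[0,0,0],[0,0,0]],"roll":[0,0,0,0,0,0,0,0,0,0]}' 30 60; python3 -m handwheel '{"offset":[[0,0,0.1],[0,0,0.2],[0,0,0.3],[0,0,0.4],[0,0,0.5],[0,0,0.5],[0,0,0.5],[0,0,0.5],[0,0,0.5],[0,0,0.5]],"roll":[0,0,0,0,0,0,0,0,0,0]}'; python3 look.py side 225 345 130 250 5 side12
```

```text
t: 17.8
tool_pos: [0.5871, 0.0062, 0.0314]
tool_rot: [3.139, 0.12, 0.002]
contact_force: [-0.2, -0.8, 5.2]
opening: 0.0385
t: 18.8
tool_pos: [0.5863, 0.0063, 0.0503]
tool_rot: [-3.139, -0.12, 0.001]
contact_force: [0.6, 0.5, -2.7]
opening: 0.0382
18.85 [0.5862709  0.00630446 0.05032349] [-0.99265395 -0.20056929 -3.82478426] 0.03890917114223509
```

View pics/side12.png

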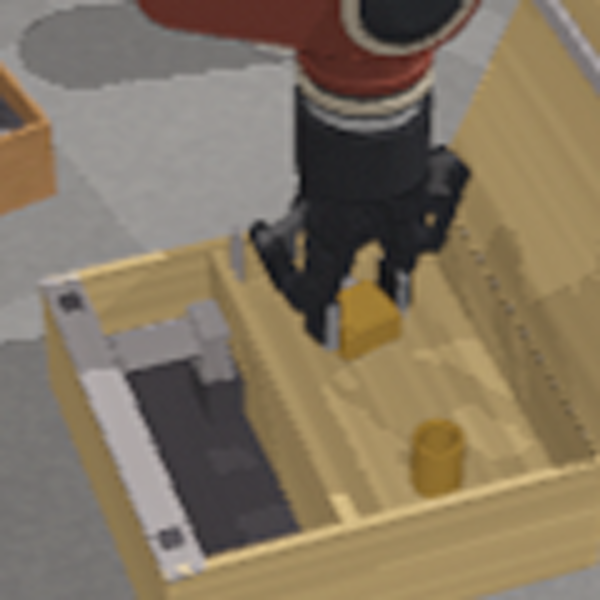

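The padlock is held (opening 38 mm, about 3 N of weight) and off the floor. I'll lift it clear of the walls and carry it over the tray.

```bash
python3 -m handwheel '{"offset":[[0,0,0.3],[0,0,0.7],[0,0,1.1],[0,0,1.5],[0,0,1.9],[0,0,2.3],[0,0,2.7],[0,0,3],[0,0,3.2],[0,0,3.2]],"roll":[0,0,0,0,0,0,0,0,0,0]}'; python3 -m handwheel '{"offset":[[-0.1,-0.3,0],[-0.3,-0.9,0],[-0.6,-1.6,0],[-0.9,-2.3,0],[-1.2,-3,0],[-1.5,-3.7,0],[-1.8,-4.4,0],[-2.1,-5.1,0],[-2.4,-5.8,0],[-2.65,-6.5,0]],"roll":[0,0,0,0,0,0,0,0,0,0]}';python3 -m handwheel '{"offset":[[-0.25,-0.6,0],[-0.45,-1.1,0],[-0.6,-1.5,0],[-0.7,-1.7,0],[-0.76,-1.82,0],[-0.76,-1.82,-0.4],[-0.76,-1.82,-0.8],[-0.76,-1.82,-1.2],[-0.76,-1.82,-1.2],[-0.76,-1.82,-1.2]],"roll":[0,0,0,0,0,0,0,0,0,0]}'; python3 look.py side 225 385 200 340 4 side13;  python3 look.py top 325 425 180 280 5.5 top13
```

```text
t: 19.85
tool_pos: [0.5872, 0.0062, 0.1801]
tool_rot: [3.139, 0.12, 0.004]
contact_force: [0.5, -0.7, -2.5]
opening: 0.0385
t: 20.85
tool_pos: [0.4784, -0.255, 0.1771]
tool_rot: [-3.138, -0.119, 0.004]
contact_force: [0.3, -0.4, -2.5]
opening: 0.0384
t: 21.85
tool_pos: [0.4497, -0.3256, 0.1291]
tool_rot: [-3.138, -0.121, 0.003]
contact_force: [0.6, -0.1, -2.6]
opening: 0.0388
21.9 [ 0.45019126 -0.32622724  0.13034675] [ 1.05498606e-03 -7.05080437e-01 -2.56593645e+00] 0.03867556435060661
21.95 [ 0.45046789 -0.32660082  0.13104226] [ 0.96707612  0.35134291 -2.6778597 ] 0.03880810295758001
```

View pics/side13.png

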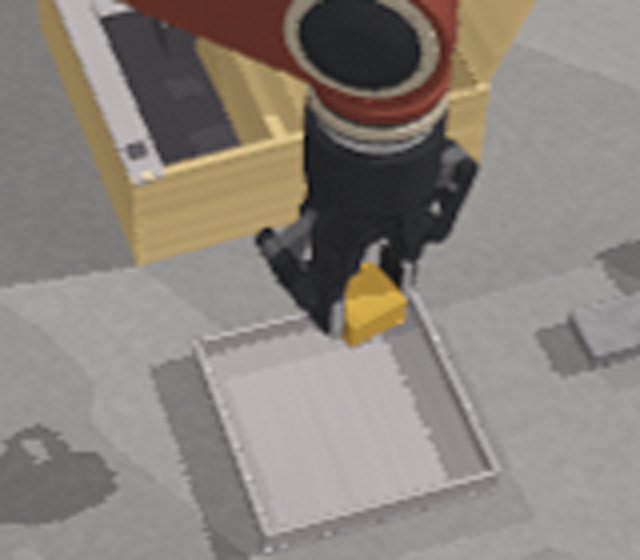

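View pics/top13.png

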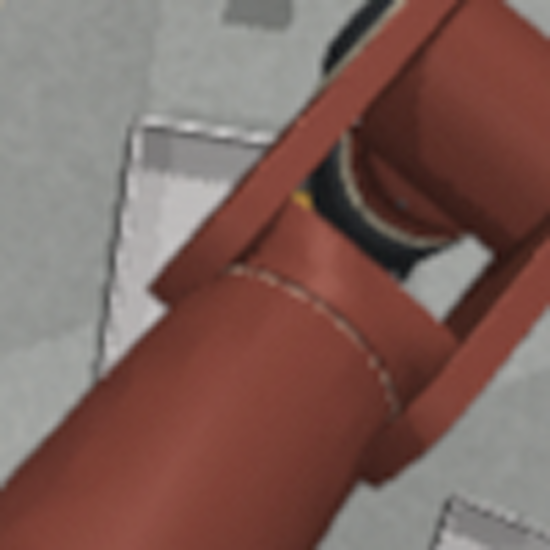

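```bash
python3 - <<'E'
from h import *
k=lambda u,v:(u/4+225-.4,v/4+200-.4)
tt,r=fit([('side',(-75,75,22),k(195,342)),('side',(75,-75,22),k(497,468)),('side',(-75,-75,22),k(266,533))],[.45,-.31,-.17]);print(tt,np.degrees(tt[2]),r.round(1).tolist())
a=cv2.imread('pics/side13.png');cv2.imwrite('pics/side13b.png',cv2.resize(a[200:360,240:480],None,fx=3,fy=3,interpolation=cv2.INTER_CUBIC))
p=np.array([.4505,-.3266,.1315])
for q in [(-20,-18,0),(20,-18,0),(-20,-18,22),(20,-18,22),(20,18,22),(-20,18,22)]:
    w=c2w([p[0],p[1],.0756],[q])[0]+[0,0,p[2]-.0034]
    print(q,((proj('side',w)[0]-[225,200])*4-[240,200])*3)
E
```

```text
[ 0.45055439 -0.31131558 -0.17939361] -10.278496660524116 [[-0.9, -1.1], [1.1, 0.2], [-0.1, 0.4]]
(-20, -18, 0) [328.97507345 449.80444495]
(20, -18, 0) [499.76808214 359.44559356]
(-20, -18, 22) [333.65377377 380.11674884]
(20, -18, 22) [506.63127601 289.42144336]
(20, 18, 22) [397.67102814 164.02129279]
(-20, 18, 22) [226.4935896  251.56108012]
```

View pics/side13b.png

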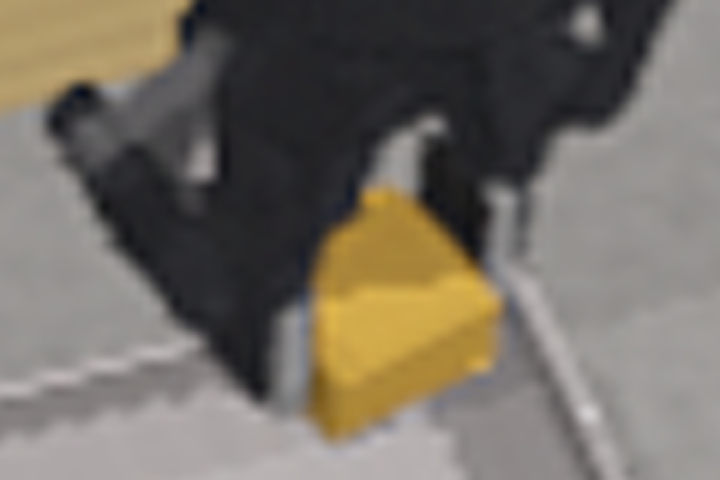

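Both views agree on the tray, (0.450, −0.311) at yaw −10°. The padlock hangs level where predicted, at its carried pose. I'll lower it to about 12 mm above contact.

```bash
python3 -m handwheel '{"offset":[[0,0,-0.4],[0,0,-0.9],[0,0,-1.4],[0,0,-1.8],[0,0,-2.2],[0,0,-2.5],[0,0,-2.7],[0,0,-2.8],[0,0,-2.8],[0,0,-2.8]],"roll":[0,0,0,0,0,0,0,0,0,0]}'
```

```text
t: 22.95
tool_pos: [0.4505, -0.327, 0.0192]
tool_rot: [3.138, 0.12, 0.002]
contact_force: [-0.9, -0.3, -2.7]
opening: 0.0385
```

```bash
python3 -m handwheel '{"offset":[[0,0,-0.05],[0,0,-0.1],[0,0,-0.15],[0,0,-0.18],[0,0,-0.2],[0,0,-0.22],[0,0,-0.24],[0,0,-0.24],[0,0,-0.24],[0,0,-0.24]],"roll":[0,0,0,0,0,0,0,0,0,0]}'
```

```text
t: 23.95
tool_pos: [0.45, -0.3265, 0.009]
tool_rot: [3.139, 0.12, 0.0]
contact_force: [0.2, -0.2, -2.8]
opening: 0.0387
```

```bash
python3 -m handwheel '{"offset":[[0,0,-0.01],[0,0,-0.02],[0,0,-0.03],[0,0,-0.03],[0,0,-0.04],[0,0,-0.04],[0,0,-0.05],[0,0,-0.05],[0,0,-0.05],[0,0,-0.05]],"roll":[0,0,0,0,0,0,0,0,0,0]}'
```

```text
t: 24.95
tool_pos: [0.4501, -0.3266, 0.0074]
tool_rot: [3.139, 0.12, 0.0]
contact_force: [-3.4, 2.4, 4.1]
opening: 0.0388
```

The vertical force has swung from −2.8 N to +4.1 N, so the padlock rests on the tray floor. I'll release and lift.

```bash
python3 -m handwheel '{"offset":[[0,0,0],[0,0,0],[0,0,0],[0,0,0],[0,0,0],[0,0,0],[0,0,0],[0,0,0],[0,0,0],[0,0,0]],"roll":[0,0,0,0,0,0,0,0,0,0]}' 60; python3 -m handwheel '{"offset":[[0,0,0.2],[0,0,0.5],[0,0,0.9],[0,0,1.4],[0,0,2],[0,0,2.7],[0,0,3.4],[0,0,4.1],[0,0,4.8],[0,0,5.4]],"roll":[0,0,0,0,0,0,0,0,0,0]}'; python3 -m handwheel '{"offset":[[-0.3,-0.6,0],[-0.6,-1.3,0],[-0.9,-2.1,0],[-1.2,-2.9,0],[-1.5,-3.6,0],[-1.6,-4,0],[-1.6,-4,0],[-1.6,-4,0],[-1.6,-4,0],[-1.6,-4,0]],"roll":[0,0,0,0,0,0,0,0,0,0]}'; python3 look.py side 0 560 0 420 1.4 side14;  python3 look.py top 0 560 0 420 1.4 top14
```

```text
t: 25.95
tool_pos: [0.45, -0.3265, 0.0069]
tool_rot: [-3.139, -0.12, 0.0]
contact_force: [-0.1, 0.3, -0.4]
opening: 0.06
t: 26.95
tool_pos: [0.4503, -0.3268, 0.2268]
tool_rot: [3.137, 0.12, 0.004]
contact_force: [0.7, -0.5, 0.4]
opening: 0.0599
t: 27.95
tool_pos: [0.3866, -0.4854, 0.2231]
tool_rot: [-3.139, -0.122, -0.0]
contact_force: [-0.6, 0.1, 0.3]
opening: 0.0602
28.0 [ 0.38655413 -0.48554736  0.22299849] [-0.69290227 -0.82678672 -0.73279488] 0.060060338700566304
28.05 [ 0.38645578 -0.48568303  0.2229769 ] [0.39513501 0.11259774 0.68397052] 0.06040926888082291
```

View pics/side14.png

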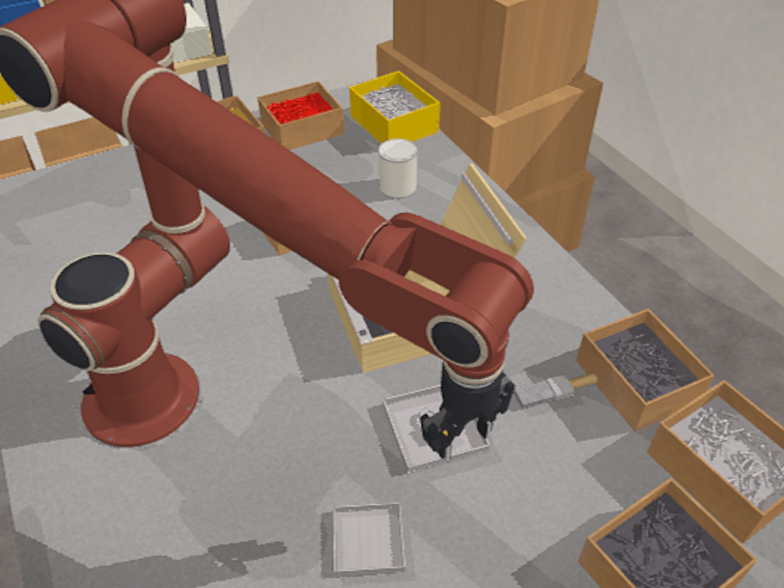

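View pics/top14.png

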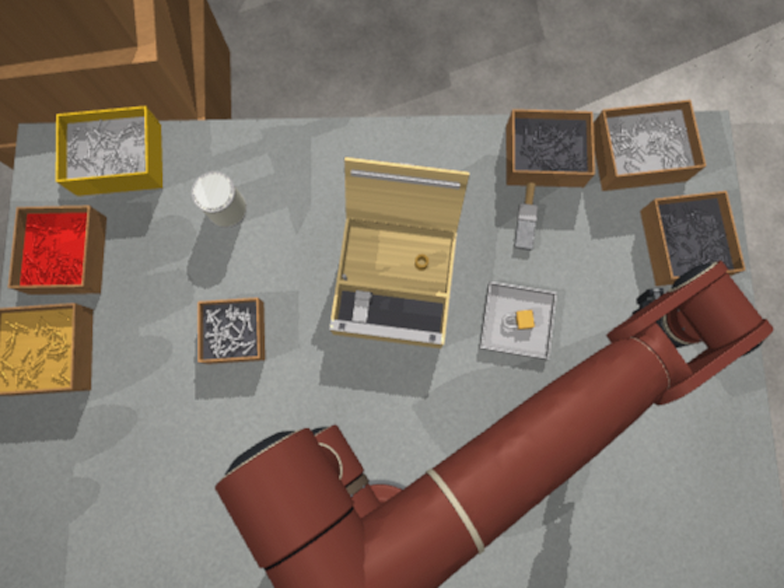

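The top view shows the padlock lying flat in the larger tray at (520,320) and the coupling still in the case at (421,262). The lid is open, and the carton (230,330) and tin (217,195) are where they started. The tool is clear with about 0 N on it, so I'll hand in.

```bash
python3 - <<'E'
from station import ctrl
print(ctrl.finish_job())
E
```

```text
the job is handed in; nothing more can be done
None
```

The padlock is lying flat in the larger steel tray, the lid stands open by itself, and I handed the job in at about 28 s of the 61 s allowed. I pressed the hook at case y ≈ +59 mm until the lid sprang ajar. I then swung the lid back to about 1.8 rad by its pull, let go, and it stayed open past its balance point.

- **Last picture:** the coupling is still in the case, and the carton and tin show at the same pixels as at the start.
- **Tool at hand-in:** it was clear of everything, reading about 0 N, with the gripper open.
- **Set-down:** the padlock was on the tray floor before I released it; the vertical force went from −2.8 N to +4.1 N.
- **Oddities:** pressing the hook gave about 11 N of sideways force and 13–14 N downward, more than the 6 to 8 N stated; the cause is unknown. The padlock's yaw differed by about 3° between the two cameras, which did not affect the grasp. No checks failed.

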